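# Glaze the lantern port

## Robot

A 7-joint arm with a two-finger parallel gripper is mounted at the origin on a cart in front of the work surface, level with it; the furniture and walls round the work are solid. World frame = base frame: x ahead of the robot, y to its left, z up, the work surface at z = 0. Lengths are in mm, angles in rad, forces in N, time in s.
With the tool pointing down it reaches from about 400 to 875 mm from the base axis. Payload 19.3 kg.
Tool frame: the origin (TCP) lies at the very end of the fingers, on their centre line; the grasp point (between the pads) lies 19 mm behind it (r.grasp_offset is the distance from the TCP to the grasp point, in mm); z points along the fingers, y is the line along which they close (so a half turn about z gives the same grasp; the last joint's range is limited). The gripper opens to 85 mm and grips with 20 to 120 N. Pads are 22 mm wide; open, the fingers measure 114 mm over their backs; the gripper's body (76 mm by 85 mm) begins 54 mm behind the grasp point. The pads swing forward as they close: fully open they stand 13 mm farther back than shut.
Start: joints at [-1.172, 0.521, -0.036, 1.599, 0.021, 1.021, -0.113], TCP at [282.401, 557.551, 192.891] pointing down, gripper open.
Joint ranges: [-2.91, 2.91], [-0.3, 2.13], [-1.5, 1.42], [0.17, 2.43], [-1.26, 4.41], [0.16, 1.93], [-2.52, 2.52]. Speed limits (rad/s): [1.89, 1.89, 2.39, 2.39, 3.01, 3.01, 3.01].

## Interface

Orientations are given as a 3x3 rotation matrix whose columns are the frame's x, y, z axes.
In Python, from plant import r gives the robot as it stands. Calls block until the motion is done:
- r.move_to(position, orientation): joint-space move of the TCP to a pose.
- r.move_straight(position, rotation=None, feed=150, force_limit=None): straight line of the TCP; rotation=None keeps the orientation; feed is the mean speed in mm/s. With force_limit (N) it stops when the force on the tool has changed by that much, and returns True; else False.
- r.goto_joints(angles): joint-space move.
- r.command_gripper(opening): finger opening in mm; the grip force is fixed at half the most; returns when the fingers have stopped.
- r.hold(seconds).
- r.solve_ik(position, orientation): joint angles nearest the present ones, or None.
- r.observe(): the state.
- r.read_camera(name): name is "side" or "top"; returns (picture, depth): 384x512x3 uint8, blue, green, red; 384x512 float32, mm along the optical axis (not along the pixel's ray), 0 where there is no reading.
- r.camera_info(name): a dict with "fx", "fy", "cx", "cy" (pixels), "view" (4x4, takes a point from world to camera coordinates). Camera axes: x right, y down, z forward; pixel columns grow to the right and rows downward; lengths in mm; the calibration is good to about 2 mm. A picture is of the moment at which its call begins. camera_info takes no time and is no camera call.
A pose or a line that the arm cannot do raises r.Unreachable and nothing moves.
- r.job_done(): hands the job in; it is judged then, once.
The state is a dict: "time": time; "joint_positions": joint angles; "qd": joint speeds; "joint_torque": joint torques, N m; "ee_pos": TCP position; "tool_rot": TCP orientation; "force": force on the tool from outside, world axes, zero at the start; "moment": the same for the moment, N m; "gripper_width": finger opening in mm; "gripper_force": force on a finger pad.
Only numpy, scipy, OpenCV 4.12 (cv2) and the standard library are available. Lean on these libraries where they do the work, as an engineer would, in place of code of your own. Each camera call takes 0.05 s, during which the arm holds its last target. There are 200 camera calls.

## Task

Glaze the lantern port: set the amber bull's-eye glass flat on the cushion in the round metal cell, then gently lower the brass retaining ring in over it, pins through the gaps, and turn it clockwise (seen from above) until it just presses the glass snug. Do not overtighten or force anything, or the glass cracks; leave ring and glass in place, and do not knock the solder reel or the wooden block about.

Things in the scene. Friction and masses are not known exactly. Their poses are not given: they have to be found in the camera images.
- cell: Fixed aluminium lantern port: square flange 112 x 112 x 6 mm carrying an upright round cell, 86 mm outer diameter, rim 33 mm above the bench. Origin on the round axis at bench level, z up. Lower bore (below height 19 mm) 57 mm wide; in it a black cushion, top 14 mm above the bench, set up to 1.3 mm higher or lower from case to case; it yields 1 mm per 12 N.
- cell_gap (a point): Middle of the gap on the cell's x axis, 34 mm from the cell's axis, 28.9 mm above the bench. Three gaps, 40 degrees wide each, at 0, 120, 240 degrees (red dot on the rim at each), lie between three inward overhangs (80 degrees each, 65 mm clear opening, bore under them 74 mm). Clockwise from a gap an overhang's underside starts at height 28.9 mm and falls 0.09 mm per degree: no end stop.
- lens: Amber bull's-eye glass: flat disc 54 mm in diameter, 8 mm thick, with an upright round knob 20 mm in diameter and 22 mm tall on its centre (30 mm overall), about 70 g. Origin at the centre of its underside, z up; it lies knob up. Seated, its underside is 12.5 to 15.5 mm above the bench and the knob stands about 11 mm proud of the cell's rim.
- ring: Brass bayonet retaining ring, about 100 g: annulus 43 mm inside, 59 mm outside, 13 mm tall, three 4 mm thick steel pins sticking out at its foot at 0, 120, 240 degrees from its x axis, and a bridge handle on top. Origin at the centre of its underside, z up. Resting loose on the seated glass, its underside is 20.5 to 23.5 mm above the bench. Once tightened it does not turn back by itself.
- ring_bar (a point): Middle of the ring's bridge handle, 32 mm above its underside: a bar 59 mm long along the ring's x axis, 12 mm thick along its y, 25 to 39 mm above the underside (arches clear over the knob). Red dot at its +x end. Snug: 7 to 11 N on the glass, at a turning moment of 0.33 to 0.4 N m; over 15 N (0.5 N m and up) cracks it. A tight grip also pushes down or holds up the ring; a loose one, as a key, does not.
- ring_pin (a point): Tip end of the ring's pin on its x axis, 34 mm from the ring's axis, 3 mm above its underside; pin tips reach 35.5 mm. Pins go down through the gaps. Turned clockwise from the middle of a gap, the ring runs nearly free until the pins meet the ramps after some 27 to 56 degrees, depending on the cushion; then the moment climbs by about 0.03 N m a degree, snug after some 12 degrees more.
- setting_block: Loose beech block 32 x 60 x 22 mm, a bystander; origin at the centre of its underside.
- solder_reel: Loose blue reel of solder wire, 60 mm in diameter and 30 mm tall, a bystander; origin at the centre of its underside.
Mind the look-alikes: they are no part of the job. Leave any purple look-alike of the lens alone. Leave any green look-alike of the ring alone.

How it is judged:
By the outcome, as a careful person would: the job done as asked, in the order asked, and still so for the second after the job is handed in, with the robot touching nothing.
It also fails if it takes over 72 s, if anything falls off the work surface, if the arm or the gripper's body presses on something with over 40 N, if the wrist force passes 120 N, or if a joint passes its speed limit or range.

## Working session

There is one attempt and no reset: what is moved stays moved. The work goes in short steps, each a Python script; the robot and the scene stay as the last script left them, time stands still between calls to the robot, and variables do not carry over. Pictures are saved under pics/ and viewed, at most 10 in all, crops included, and the job is handed in when it is done.

```bash
mkdir -p pics; ls
python3 - <<'E'
from plant import r
import cv2,numpy as np
for n in("top","side"):
    p,d=r.read_camera(n); cv2.imwrite(f"pics/{n}0.png",p); np.save(f"{n}0.npy",d)
    i=r.camera_info(n); print(n,i['fx'],i['cx'],i['cy'],np.round(i['view'],3).tolist())
s=r.observe(); print(s['time'],s['tool_rot'],s['force'],s['moment'],r.grasp_offset)
E
```

```text
pics
top 499.65543763850997 252.5470580593827 184.5618763815886 [[-0.115, -0.993, -0.002, 40.379], [-0.972, 0.113, -0.204, 559.269], [0.203, -0.021, -0.979, 1148.026], [0.0, 0.0, 0.0, 1.0]]
side 460.1757568344143 257.25139137328745 191.75045627521035 [[-1.0, 0.023, 0.02, 578.273], [-0.002, 0.61, -0.792, 62.865], [-0.031, -0.792, -0.61, 1283.655], [0.0, 0.0, 0.0, 1.0]]
0.1 [[-8.92074657e-01  4.51887913e-01 -3.46606823e-04]
 [ 4.51888036e-01  8.92074212e-01 -8.96124326e-04]
 [-9.57487424e-05 -9.56037278e-04 -9.99999538e-01]] [-0.17765616  0.58397592 -1.28948712] [-0.00209071 -0.0966984  -0.05128138] 18.700000000000003
```

View pics/top0.png

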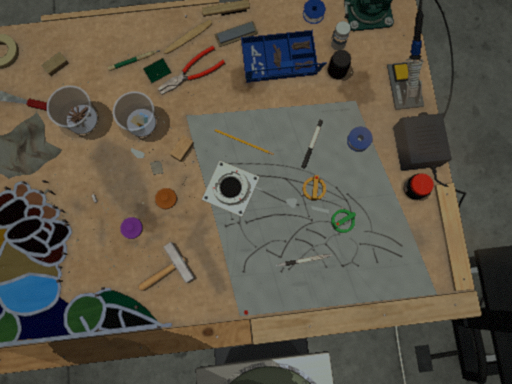

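View pics/side0.png

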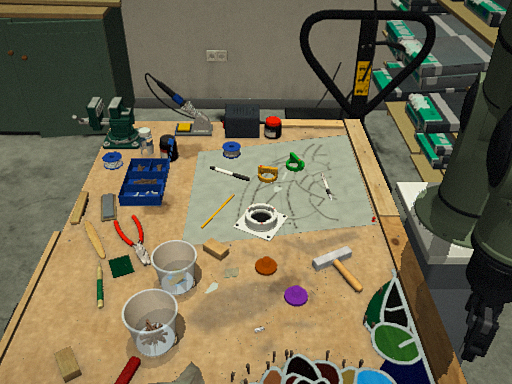

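In top0: lens candidates are amber (166,198) and purple (132,228), so amber. Ring candidates are brass (314,188) and green (343,221), so brass. The cell is at (231,187), the block at (182,149) and the reel at (360,139). Next, one close crop.

```bash
cat > h.py <<'E'
from plant import r
import numpy as np, cv2
def ray(n,uv):
    i=r.camera_info(n);V=np.array(i['view']);R=V[:3,:3];c=-R.T@V[:3,3]
    d=R.T@np.array([(uv[0]-i['cx'])/i['fx'],(uv[1]-i['cy'])/i['fy'],1]);return c,d
def atz(n,uv,z):
    c,d=ray(n,uv);return c+d*(z-c[2])/d[2]
def proj(n,P):
    i=r.camera_info(n);V=np.array(i['view']);q=np.atleast_2d(P)@V[:3,:3].T+V[:3,3]
    return np.c_[q[:,0]/q[:,2]*i['fx']+i['cx'],q[:,1]/q[:,2]*i['fy']+i['cy']]
def cloud(n,d):
    i=r.camera_info(n);V=np.array(i['view']);v,u=np.mgrid[:384,:512]
    q=np.stack([(u-i['cx'])/i['fx']*d,(v-i['cy'])/i['fy']*d,d],-1)
    return (q-V[:3,3])@V[:3,:3]
def Rd(yaw): # tool down, tool y axis (closing) at angle yaw
    y=np.array([np.cos(yaw),np.sin(yaw),0]);z=np.array([0,0,-1.]);return np.c_[np.cross(y,z),y,z]
def mark(p):
    return p
E
python3 - <<'E'
from h import *
t=cv2.imread('pics/top0.png');s=cv2.imread('pics/side0.png')
a=cv2.resize(t[140:240,150:350],None,fx=4,fy=4,interpolation=cv2.INTER_CUBIC)
def c(im,x,y,w,h,W,H): return cv2.resize(im[y:y+h,x:x+w],(W,H),interpolation=cv2.INTER_CUBIC)
b=np.hstack([c(s,230,195,60,45,266,200),c(s,250,155,60,45,267,200),c(s,235,245,60,45,267,200)])
cv2.imwrite('pics/crop0.png',np.vstack([a,b]))
hs=cv2.cvtColor(t,cv2.COLOR_BGR2HSV)
for n,d in(('top',np.load('top0.npy')),('side',np.load('side0.npy'))):
    C=cloud(n,d);im=t if n=='top' else s
    hs=cv2.cvtColor(im,cv2.COLOR_BGR2HSV)
    for nm,(u,v),rad,lo,hi in(('lens',(166,198) if n=='top' else (266,266),16,5,18),('ring',(314,188) if n=='top' else (268,173),18,10,28)):
        m=np.zeros((384,512),bool);m[v-rad:v+rad,u-rad:u+rad]=1
        m&=(hs[...,0]>=lo)&(hs[...,0]<=hi)&(hs[...,1]>170)&(hs[...,2]>60)
        P=C[m];P=P[P[:,2]>3];print(n,nm,m.sum(),len(P),np.argwhere(m).mean(0)[::-1],P.mean(0),P.min(0),P.max(0))
    u,v=(231,187) if n=='top' else (261,219)
    Q=C[v-35:v+35,u-35:u+35].reshape(-1,3);Q=Q[(Q[:,2]>24)&(Q[:,2]<42)];print('cell',len(Q),Q.mean(0),Q.min(0),Q.max(0))
E
```

```text
top lens 324 318 [165.40432099 198.19753086] [559.37143655 193.94930402  16.54722446] [314.92218155   1.32390297   3.12369542] [ 586.08519974  220.15926855 1238.22361322]
top ring 180 180 [314.23888889 187.79444444] [ 541.31671649 -175.64160448   25.15151599] [ 512.94377175 -202.79057443    6.52003548] [ 569.22252016 -148.57992682   43.03474933]
cell 398 [568.71414372  31.20624517  32.46399149] [525.90761836 -11.54959025  24.01664995] [613.43106942  73.56885788  40.09843201]
side lens 323 306 [265.56037152 265.75232198] [563.40222876 204.69708347  14.34922503] [537.63035517 170.85081571   3.20944372] [617.59523845 965.15461122 820.47282291]
side ring 218 198 [266.87155963 173.1559633 ] [ 545.55043358 -168.77665003   20.38075631] [ 516.00113285 -200.53731714    3.17699246] [ 572.8319529  -143.8658586    40.01019763]
cell 331 [569.84493378  35.51070915  30.4916121 ] [527.05403929 -11.39341855  24.14944851] [612.44791844  76.07752292  36.57640366]
```

View pics/crop0.png

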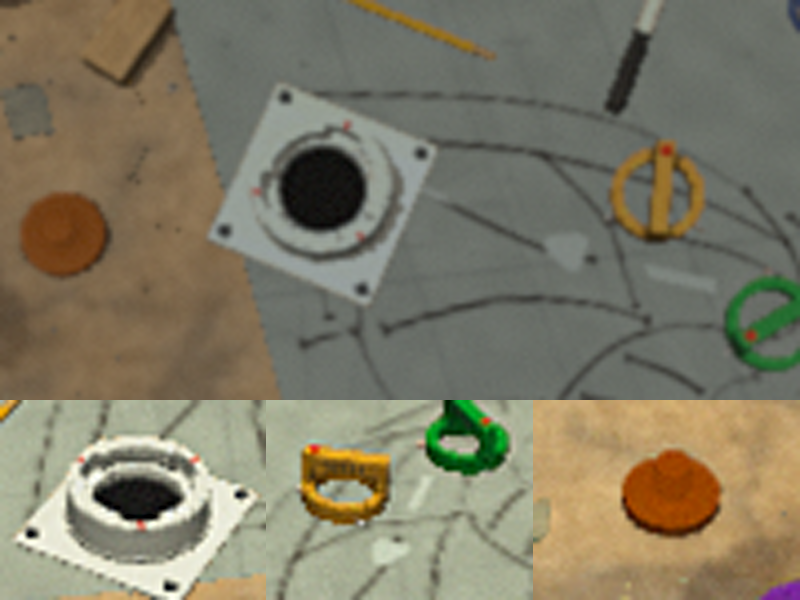

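The crop confirms the choices: amber disc with knob, brass ring with its bar's red dot at about (316,177), and cell dots at about (237,171), (214,188) and (240,199). Now I fit the model silhouettes in both cameras.

```bash
cat > fit.py <<'E'
from h import *
from scipy.optimize import minimize
a=np.linspace(0,2*np.pi,60,endpoint=False)
circ=lambda R,z:np.c_[R*np.cos(a),R*np.sin(a),0*a+z]
sq=lambda z:np.array([[x,y,z] for x in(-56,56) for y in(-56,56)],float)
pins=np.array([[35.5*np.cos(t),35.5*np.sin(t),3] for t in np.deg2rad([0,120,240])])
bar=np.array([[x,y,39] for x in(-29.5,29.5) for y in(-6,6)],float)
M={'lens':np.vstack([circ(27,0),circ(27,8),circ(10,30)]),'cell':np.vstack([sq(0),sq(6),circ(43,33)]),
   'ring':np.vstack([circ(29.5,0),circ(29.5,13),bar])}
K=6
def silh(n,nm,p,W,box):
    c,s=np.cos(p[2]),np.sin(p[2]);P=M[nm]@np.array([[c,s,0],[-s,c,0],[0,0,1]])+[p[0],p[1],p[3] if len(p)>3 else 0]
    uv=(proj(n,P)-[box[0]-.5,box[1]-.5])*K
    h=cv2.convexHull(uv.astype(np.float32));o=np.zeros(W,np.uint8)
    cv2.fillConvexPoly(o,np.round(h*16).astype(np.int32),1,shift=4);return o
def fit(n,nm,im,uv,rad,x0,mask):
    x,y=uv[0]-rad,uv[1]-rad;box=(x,y)
    c=cv2.resize(im[y:y+2*rad,x:x+2*rad],None,fx=K,fy=K,interpolation=cv2.INTER_CUBIC)
    m=mask(c).astype(np.uint8)
    cs,_=cv2.findContours(m,cv2.RETR_EXTERNAL,cv2.CHAIN_APPROX_NONE);k=max(cs,key=cv2.contourArea)
    o=np.zeros(m.shape,np.uint8);cv2.fillConvexPoly(o,cv2.convexHull(k),1)
    f=lambda p:(silh(n,nm,p,m.shape,box)^o).sum()/o.sum()
    S=np.array([x0,x0,x0,x0],float);S[1,0]+=6;S[2,1]+=6;S[3,2]+=.15
    q=minimize(f,x0,method='Nelder-Mead',options=dict(initial_simplex=S,xatol=.02,fatol=1e-5));return q.x,q.fun
hsv=lambda c:cv2.cvtColor(c,cv2.COLOR_BGR2HSV).astype(int)
amber=lambda c:(hsv(c)[...,0]<16)&(hsv(c)[...,1]>185)&(hsv(c)[...,2]>70)
brass=lambda c:(hsv(c)[...,0]>10)&(hsv(c)[...,0]<28)&(hsv(c)[...,1]>130)&(hsv(c)[...,2]>70)
E
python3 - <<'E'
from fit import *
t=cv2.imread('pics/top0.png');s=cv2.imread('pics/side0.png')
print('px top flange/mat',t[187,209:222].max(-1),t[205,262],'side',s[219,240:262].max(-1),s[240,225])
for n,im,w in(('top',t,165),('side',s,205)):
    T=n=='top'
    # cell threshold between flange and background
    white=lambda c:(c.min(-1)>(150 if T else 195))&(hsv(c)[...,1]<60)
    print(n,'lens',fit(n,'lens',im,(166,198) if T else (266,266),18,[559,196,0],amber))
    print(n,'cell',fit(n,'cell',im,(231,187) if T else (261,220),32,[569.5,32,np.deg2rad(-20)],white))
    print(n,'ring',fit(n,'ring',im,(314,188) if T else (268,173),20,[541,-174,0],brass))
dots=[(236.75,171.25),(214.2,187.75),(240.2,199)]
sd=[(248.3,208.5),(274.2,208.5),(261.8,223.1)]
for n,D in(('top',dots),('side',sd)):
    P=np.array([atz(n,u,33) for u in D]);c=P.mean(0);print(n,c,np.rad2deg(np.arctan2(*(P-c)[:,1::-1].T)) ,np.hypot(*(P-c)[:,:2].T))
print('ringdots',atz('top',(316.4,177.5),39),atz('top',(314.2,199.),39),atz('side',(250+316/4.45-266/4.45,155+50/4.44),39))
E
```

```text
px top flange/mat [161 159 157 149 151 148 117 110 147 155  98  34  13] [106 114 109] side [236 234 232 233 211  93  87 145 204 227 241 240 240 221  91  49   0  20
  20  27  27  25] [156 178 176]
top lens (array([5.63358951e+02, 1.95778233e+02, 1.73886017e-02]), np.float64(0.19270787794001923))
top cell (array([ 5.66965271e+02,  3.63498745e+01, -3.32299868e-01]), np.float64(1.631625670427224))
top ring (array([ 5.44220575e+02, -1.77200903e+02, -7.99994763e-02]), np.float64(0.10605187319884726))
side lens (array([5.63814509e+02, 1.95295062e+02, 2.17937750e-02]), np.float64(0.136504837134996))
side cell (array([ 5.69063158e+02,  2.98251407e+01, -4.68468789e-01]), np.float64(0.32044410413476265))
side ring (array([ 5.44734641e+02, -1.76758205e+02, -6.43057917e-02]), np.float64(0.04882918860047195))
top [568.19310946  29.95573003  33.        ] [ -29.14388972   89.89020034 -149.87835431] [40.25620836 40.04870274 40.73762943]
side [568.94771174  35.09519748  33.        ] [ -29.51296162 -150.5252882    89.63276131] [39.78537274 40.05977361 39.31088115]
ringdots [ 563.66548831 -182.51045024   39.        ] [ 511.12441974 -169.64176762   39.        ] [ 563.31720332 -175.91585539   39.        ]
```

Run:
```python
from fit import *
t=cv2.imread('pics/top0.png');s=cv2.imread('pics/side0.png')
out=[]
import fit as F
def dbg(n,nm,im,uv,rad,x0,mask):
    x,f=fit(n,nm,im,uv,rad,x0,mask);b=(uv[0]-rad,uv[1]-rad)
    c=cv2.resize(im[b[1]:b[1]+2*rad,b[0]:b[0]+2*rad],None,fx=K,fy=K,interpolation=cv2.INTER_CUBIC)
    m=mask(c).astype(np.uint8);o=silh(n,nm,x,m.shape,b);print(n,nm,np.round(x,3),round(f,3),m.sum(),o.sum())
    for q,col in((m,(255,0,0)),(o,(0,255,0))):
        cs,_=cv2.findContours(q,cv2.RETR_EXTERNAL,cv2.CHAIN_APPROX_NONE);cv2.drawContours(c,cs,-1,col,1)
    return cv2.resize(c,(266,266))
for n,im in(('top',t),('side',s)):
    T=n=='top'
    white=lambda c:(c.min(-1)>(131 if T else 205))&(hsv(c)[...,1]<45)
    am=lambda c:(hsv(c)[...,0]<16)&(hsv(c)[...,1]>195)
    out.append(np.hstack([dbg(n,'lens',im,(166,198) if T else (266,266),18,[560,196,0],am),
      dbg(n,'cell',im,(231,187) if T else (261,220),32,[569,32,np.deg2rad(-30)],white),
      dbg(n,'ring',im,(314,188) if T else (268,173),20,[541,-174,-.1],brass)]))
cv2.imwrite('pics/fit1.png',np.vstack(out))
```

```text
top lens [5.63336e+02 1.93427e+02 4.60000e-02] 0.246 10605 13632
top cell [ 5.70615e+02  3.15900e+01 -5.16000e-01] 0.055 36840 71049
top ring [ 5.43443e+02 -1.77290e+02 -7.20000e-02] 0.106 9175 17266
side lens [5.62539e+02 1.96023e+02 4.20000e-02] 0.114 11233 12810
side cell [ 5.7049e+02  2.8157e+01 -4.8800e-01] 0.348 15408 48240
side ring [ 5.44702e+02 -1.76637e+02 -6.50000e-02] 0.049 8403 11530
```

View pics/fit1.png

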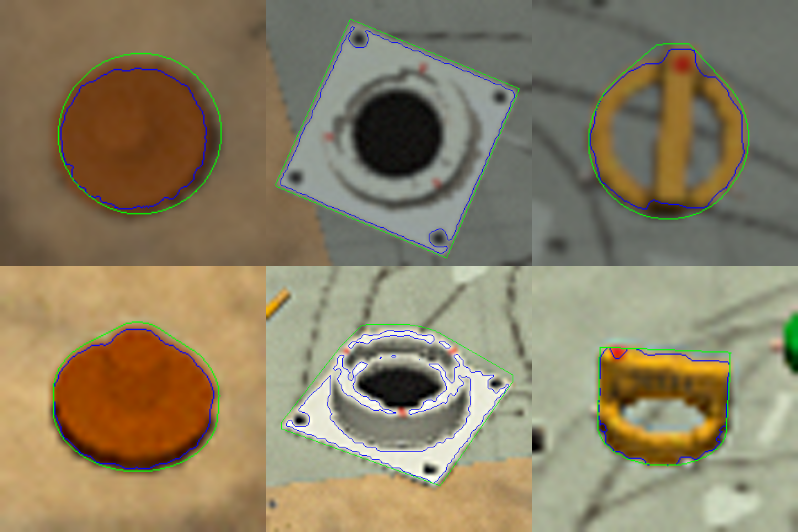

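Run:
```python
from fit import *
import fit as F
t=cv2.imread('pics/top0.png');s=cv2.imread('pics/side0.png')
close=lambda m:cv2.morphologyEx(m.astype(np.uint8),cv2.MORPH_CLOSE,np.ones((25,25)))
for th in(195,205,215):
    print(fit('side','cell',s,(261,222),30,[570,31,-.5],lambda c:close((c.min(-1)>th)&(hsv(c)[...,1]<45))))
for th in(125,135):
    print(fit('top','cell',t,(231,187),32,[570,31,-.5],lambda c:close((c.min(-1)>th)&(hsv(c)[...,1]<45))))
for th in(165,175,185): print('lens',fit('top','lens',t,(166,198),18,[563,195,0],lambda c:(hsv(c)[...,0]<14)&(hsv(c)[...,1]>th)))
for n,im in(('top',t),('side',s)):
    C=cloud(n,np.load(n+'0.npy'));P=C[np.abs(C[...,0]-544)+np.abs(C[...,1]+177)<50];P=P[(P[:,2]>32)&(P[:,2]<46)]
    (c,sz,a)=cv2.minAreaRect(P[:,:2].astype(np.float32));w=np.linalg.svd(P[:,:2]-P[:,:2].mean(0))[2][0]
    print(n,len(P),c,sz,a,P.mean(0),np.rad2deg(np.arctan(w[1]/w[0])))
# red dot on bar
for n,im,uv in(('top',t,(316,177)),('side',s,(261,166))):
    h=hsv(im);m=((h[...,0]<6)|(h[...,0]>174))&(h[...,1]>150);g=np.zeros_like(m);g[uv[1]-6:uv[1]+7,uv[0]-6:uv[0]+7]=1
    q=np.argwhere(m&g).mean(0)[::-1];print(n,q,atz(n,q,39))
```

```text
(array([ 5.70340264e+02,  2.82957286e+01, -4.88283732e-01]), np.float64(0.09627625716104392))
(array([ 5.70555159e+02,  2.89352910e+01, -4.62232654e-01]), np.float64(0.11316093280997461))
(array([ 5.70424817e+02,  2.94737873e+01, -4.45812427e-01]), np.float64(0.13733875159476444))
(array([ 5.69964784e+02,  3.13638807e+01, -5.28583426e-01]), np.float64(0.03620999168089671))
(array([ 5.70286760e+02,  3.15381737e+01, -5.34978409e-01]), np.float64(0.06632331301240277))
lens (array([5.62828736e+02, 1.95618158e+02, 3.15905126e-02]), np.float64(0.12450560316413975))
lens (array([ 5.63061997e+02,  1.95016738e+02, -1.06224762e-02]), np.float64(0.15692594791755027))
lens (array([ 5.62858432e+02,  1.95088815e+02, -8.00517797e-05]), np.float64(0.19537410198002453))
top 120 (542.67626953125, -176.4375762939453) (12.101798057556152, 58.772281646728516) 76.03443145751953 [ 542.21697694 -176.24702176   38.74063015] -13.802047470622735
side 72 (544.0468139648438, -174.5052490234375) (15.773332595825195, 58.217803955078125) 72.99446868896484 [ 544.8403533  -174.76006599   36.13734585] -12.731121905944287
top [316. 177.] [ 565.02635855 -181.71082586   39.        ]
side [260.5 165. ] [ 565.33667372 -182.6189578    39.        ]
```

Run:
```python
from h import *
for nm,p in(('lens',[563,195.5,16]),('cell',[570.2,31.3,60]),('ring',[543,-176.5,23])):
    print(nm,[(d,None if (q:=r.solve_ik(p,Rd(np.deg2rad(d)))) is None else np.round(q[[0,6]],2).tolist() if hasattr(q,'shape') else np.round([q[0],q[6]],2).tolist()) for d in range(-180,180,30)])
```

```text
lens [(-180, [-0.14, 2.33]), (-150, [-1.1, -2.03]), (-120, [-1.1, -1.5]), (-90, [-0.77, -1.51]), (-60, [-0.71, -1.07]), (-30, [-0.61, -0.7]), (0, [-0.56, -0.26]), (30, [-0.5, 0.18]), (60, [-0.44, 0.62]), (90, [-0.38, 1.06]), (120, [-0.3, 1.49]), (150, [-0.21, 1.9])]
cell [(-180, [-0.85, -2.3]), (-150, [-0.85, -1.78]), (-120, [-0.85, -1.26]), (-90, [-0.55, -1.23]), (-60, [-0.54, -0.72]), (-30, [-0.48, -0.28]), (0, [-0.41, 0.15]), (30, [-0.34, 0.58]), (60, [-0.25, 1.0]), (90, [-0.16, 1.41]), (120, [-0.05, 1.82]), (150, [0.03, 2.25])]
ring [(-180, [-0.48, -1.87]), (-150, [-0.48, -1.35]), (-120, [-0.31, -1.11]), (-90, [-0.19, -0.77]), (-60, [-0.13, -0.34]), (-30, [-0.07, 0.09]), (0, [-0.0, 0.52]), (30, [0.06, 0.94]), (60, [0.12, 1.38]), (90, [0.18, 1.83]), (120, [0.26, 2.23]), (150, [0.91, 2.03])]
```

Run:
```python
from h import *
D=np.deg2rad
p=np.array([563,195.5,0]);up=lambda z:[p[0],p[1],z]
r.move_to(up(60),Rd(D(110)));r.command_gripper(40);t0=r.observe()['time'];print(t0)
print(r.move_straight(up(15),feed=80,force_limit=8))
r.command_gripper(14);o=r.observe();print(o['gripper_width'],o['ee_pos'],o['force'],o['time'])
r.command_gripper(34)
r.move_straight(up(15),Rd(D(20)),feed=100)
print(r.observe()['time'])
r.command_gripper(14);o=r.observe();print(o['gripper_width'],o['ee_pos'],o['gripper_force'],o['force'],o['time'])
r.move_straight(up(70),feed=100)
o=r.observe();print(o['gripper_width'],o['force'],o['moment'],o['time'],o['ee_pos'])
for n in('top','side'):
    im,_=r.read_camera(n);cv2.imwrite(f'pics/{n}1.png',im)
```

```text
2.35
False
14.004682612826876 [563.10877093 195.53544745  15.24118535] [0.08047944 0.23978177 0.49598824] 3.425
5.475
14.385370322830704 [563.01275004 195.47835631  15.01570085] 0.0 [-0.05258735 -0.25857422 -0.8055771 ] 5.8083
13.975877654873774 [ 0.03704601  0.06634164 -0.33109539] [ 0.02248372 -0.02275402  0.01581242] 6.5083 [562.73006269 195.52432579  69.67965943]
```

Run:
```python
import cv2,numpy as np
t=cv2.imread('pics/top1.png');s=cv2.imread('pics/side1.png')
f=lambda im,x,y:cv2.resize(im[y:y+100,x:x+100],(400,400),interpolation=cv2.INTER_CUBIC)
cv2.imwrite('pics/v2.png',np.hstack([f(t,116,140),f(s,216,190)]))
```

```text
(no output)
```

View pics/v2.png

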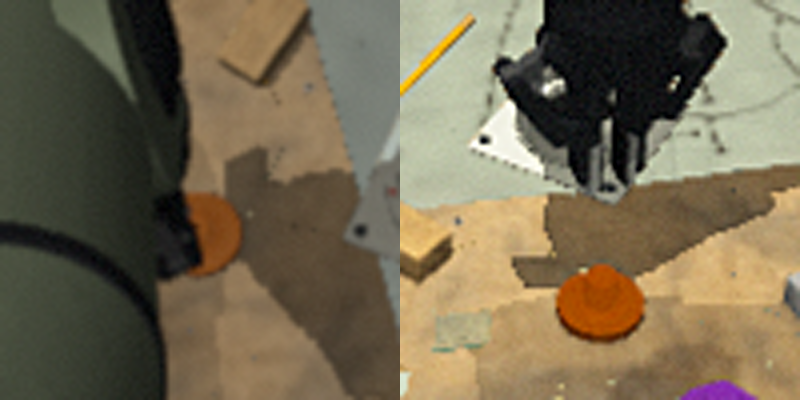

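Run:
```python
from h import *
o=r.observe();print(o['ee_pos'],o['tool_rot'],o['gripper_width'])
for n in('top','side'):print(n,proj(n,[o['ee_pos'],[563,195.5,0],[563,195.5,30]]))
_,d=r.read_camera('side');C=cloud('side',d)
for y in range(0,384,1):pass
m=(abs(C[...,0]-563)<70)&(abs(C[...,1]-195)<70)&(C[...,2]<140)&(C[...,2]>2);P=C[m]
for lo in range(0,140,8):
    Q=P[(P[:,2]>=lo)&(P[:,2]<lo+8)]
    if len(Q):print(lo,len(Q),np.round(np.median(Q,0)),np.round(Q.min(0)),np.round(Q.max(0)))
```

```text
[562.5674387  195.38885558  69.30136306] [[-3.42091411e-01  9.39666153e-01 -9.93859374e-04]
 [ 9.39666675e-01  3.42091133e-01 -4.42738852e-04]
 [-7.60362344e-05 -1.08535369e-03 -9.99999408e-01]] 13.800512322284996
top [[160.89333467 192.99775844]
 [165.84261468 198.00709484]
 [163.74178134 195.83439925]]
side [[266.67332199 245.93285193]
 [265.55136584 266.64366068]
 [265.94846759 257.88895299]]
0 227 [565. 207.   6.] [495. 127.   2.] [633. 265.   8.]
8 88 [564. 203.  10.] [505. 177.   8.] [589. 264.  16.]
16 24 [564. 203.  20.] [553. 196.  16.] [572. 209.  24.]
24 46 [563. 198.  28.] [553. 186.  24.] [572. 207.  31.]
32 2 [561. 202.  33.] [561. 198.  32.] [561. 206.  34.]
104 16 [562. 203. 110.] [550. 187. 105.] [575. 210. 112.]
112 36 [556. 202. 116.] [543. 187. 112.] [584. 215. 119.]
120 50 [563. 203. 124.] [541. 187. 120.] [584. 214. 128.]
128 48 [559. 203. 132.] [541. 185. 128.] [584. 213. 136.]
136 19 [567. 205. 138.] [542. 185. 136.] [582. 212. 140.]
```

The fingertips appear 20–35 mm higher than the TCP reading (tip row 240 against a projected 246), and the lens did not move. I'll probe the bench to find the true finger length.

Run:
```python
from h import *
p=[563,138]
r.command_gripper(20)
r.move_straight([*p,40],feed=150)
print(r.move_straight([*p,-30],feed=35,force_limit=5))
o=r.observe();print(o['ee_pos'],o['force'],o['time'])
r.move_straight([*p,30],feed=100);o=r.observe();print(o['ee_pos'],o['force'],o['time'],o['gripper_width'],o['joint_positions'])
```

```text
False
[563.06755585 138.03666537 -29.86964768] [ 0.1749526  -0.83166524 -0.13040655] 9.625
[562.7742974  138.04372567  29.70693185] [-0.71217814  0.37274896  0.18022735] 10.375 19.800337021016887 [-0.53864886  0.69390786  0.28245275  1.8529594  -0.30440797  0.63720081
  0.27744519]
```

Run:
```python
from h import *
p=[563,138]
r.move_straight([*p,-22],feed=150)
print(r.move_straight([*p,-60],feed=35,force_limit=5))
o=r.observe();print(o['ee_pos'],o['force'],o['time'])
im,_=r.read_camera('side');cv2.imwrite('pics/side2.png',im)
r.move_straight([*p,0],feed=100);o=r.observe();print(o['ee_pos'],o['time'])
cv2.imwrite('pics/v3.png',cv2.resize(im[190:290,200:330],(780,600),interpolation=cv2.INTER_CUBIC))
```

```text
True
[563.15772266 138.13070189 -38.19989557] [-1.8011283  -0.35157599 10.37823693] 11.475
[ 5.62954479e+02  1.38195576e+02 -7.99628081e-02] 12.0583
```

View pics/v3.png

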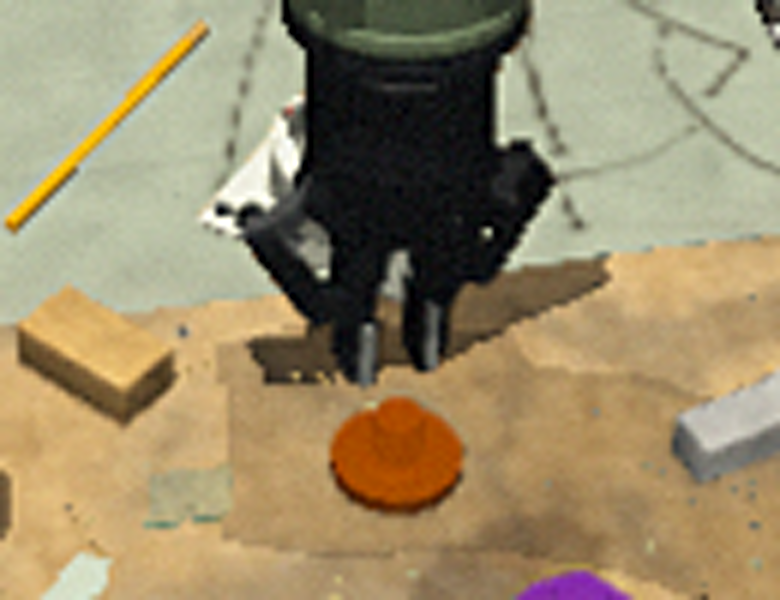

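Run:
```python
from h import *
a=atz('side',(260.8,253.7),0);b=atz('side',(271.7,251.3),0);print(a,b,(a+b)/2,np.rad2deg(np.arctan2(*(a-b)[1::-1])))
print([atz('side',u,8) for u in((266,265.6),)])
```

```text
[573.21033175 151.84106297   0.        ] [ 5.45632983e+02  1.43524206e+02 -1.13686838e-13] [ 5.59421658e+02  1.47682634e+02 -5.68434189e-14] 16.782413826221852
[array([562.32910411, 199.62219279,   8.        ])]
```

Bench contact came at ee z = -38, and the lateral position agrees. So the tool is effectively 37.5 mm shorter than declared, and I'll apply that z offset from here on.

```bash
echo 'ZO=-37.5
def tip(x,y,z): return [x,y,z+ZO]' >> h.py
python3 - <<'E'
from h import *
D=np.deg2rad
x,y=563,195.5
r.move_straight(tip(x,y,50),Rd(D(110)),feed=120);r.command_gripper(38)
print(r.observe()['time'],r.move_straight(tip(x,y,14),feed=70,force_limit=6))
r.command_gripper(14);o=r.observe();print(o['gripper_width'],o['gripper_force'],o['force'],o['time'])
r.command_gripper(34)
r.move_straight(tip(x,y,14),Rd(D(20)),feed=150)
r.command_gripper(14);o=r.observe();print(o['gripper_width'],o['gripper_force'],o['force'],o['time'])
r.move_straight(tip(x,y,65),feed=120)
o=r.observe();print(o['gripper_width'],o['force'],o['time'],o['ee_pos'])
E
```

```text
14.0917 False
17.62073983073259 58.4912770986557 [-1.95761001 -0.04099628  5.95340302] 15.075
17.513640359666436 58.441906571388245 [-1.18010804 -1.39614455  4.3725561 ] 17.3917
17.603740088392406 [ 0.09023405 -0.34324281 -0.89928614] 17.9667 [562.77716377 195.61598723  27.21683844]
```

Run:
```python
from h import *
x,y=570.2,31.3
r.move_straight(tip(x,y,65),feed=170)
r.move_straight(tip(x,y,44),feed=100);r.hold(.2)
o=r.observe();print(o['ee_pos'],o['force'],o['time'])
hit=r.move_straight(tip(x,y,24),feed=20,force_limit=4)
o=r.observe();print(hit,'tip',o['ee_pos'][2]-ZO,o['ee_pos'],o['force'],o['moment'],o['time'],o['gripper_width'])
im,_=r.read_camera('side');cv2.imwrite('pics/side3.png',im)
cv2.imwrite('pics/v4.png',cv2.resize(im[180:260,210:310],(750,600),interpolation=cv2.INTER_CUBIC))
```

```text
[570.47743338  31.40986431   6.92075205] [ 0.23592157 -0.51120668 -0.06765302] 19.6417
True tip 26.637370356892283 [570.08903234  31.19686703 -10.86262964] [-0.39911156 -0.14102186  8.01340353] [0.05060808 0.15243135 0.05706724] 20.4417 17.451119700489418
```

View pics/v4.png

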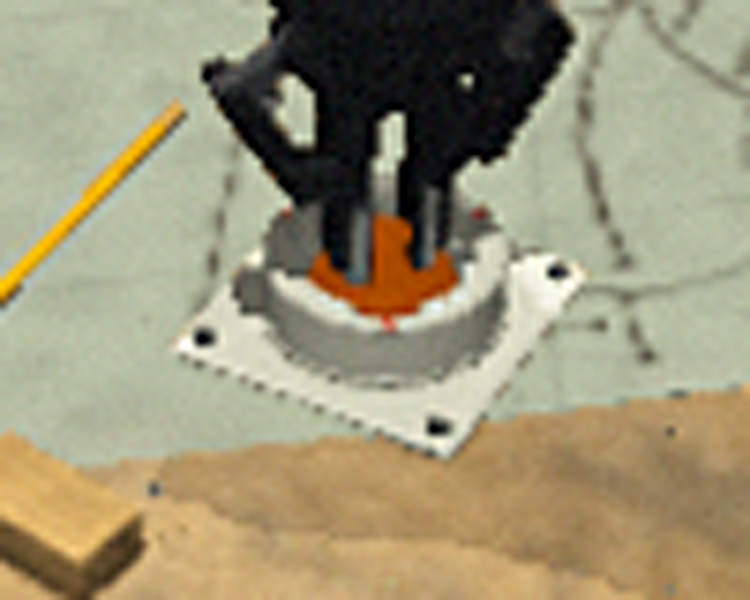

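The side view shows the glass in the bore between the fingers, with no rim contact. The tip height puts the underside at about 12.7 mm, on the cushion. Next, release it and take the ring, centring it lengthwise first and then gripping across the bar.

Run:
```python
from h import *
D=np.deg2rad
o=r.observe();e=o['ee_pos']
r.command_gripper(25)
r.move_straight([e[0],e[1],tip(0,0,75)[2]],feed=150)
x,y,w=543,-176.5,-13.5
r.move_to(tip(x,y,65),Rd(D(w)));r.command_gripper(80)
print(r.observe()['time'])
print(r.move_straight(tip(x,y,16),feed=90,force_limit=6))
r.command_gripper(40);o=r.observe();print(o['gripper_width'],o['gripper_force'],o['force'],o['time'])
r.command_gripper(76)
print(r.move_straight(tip(x,y,45),feed=120))
r.command_gripper(30);r.move_straight(tip(x,y,48),Rd(D(w+90)),feed=25 if 0 else 150);print(r.observe()['time'])
print(r.move_straight(tip(x,y,25),feed=90,force_limit=6))
r.command_gripper(6);o=r.observe();print(o['gripper_width'],o['gripper_force'],o['force'],o['time'])
```

```text
22.6333
False
57.6908455187889 61.85121148824692 [-2.03808053  1.31001334  8.36807467] 23.6583
False
26.5917
False
9.838972849496466 61.77532196044922 [ 0.64942354 -0.10529261  2.04181225] 27.3
```

Run:
```python
from h import *
D=np.deg2rad
x,y=570.2,31.3
r.move_straight(tip(543,-176.5,85),feed=150);print(r.observe()['gripper_width'],r.observe()['time'])
r.move_to(tip(x,y,85),Rd(D(60)));r.hold(.2)
o=r.observe();print(o['ee_pos'],o['force'],o['time'])
r.move_straight(tip(x,y,63),feed=80)
hit=r.move_straight(tip(x,y,42),feed=20,force_limit=3.5)
o=r.observe();print(hit,'underside',o['ee_pos'][2]-ZO-25,o['ee_pos'],o['force'],o['moment'],o['time'],o['gripper_width'])
im,_=r.read_camera('side');cv2.imwrite('pics/side4.png',im)
cv2.imwrite('pics/v5.png',cv2.resize(im[180:260,210:310],(750,600),interpolation=cv2.INTER_CUBIC))
```

```text
9.715603028910126 27.85
[570.146662    29.94544857  47.33223027] [-0.10049602 -0.17657562 -0.74421411] 28.9
True underside 20.547230879922004 [570.16284558  31.3124687    8.04723088] [0.72141456 0.36318799 7.3965561 ] [0.0509995  0.04121322 0.02648023] 30.1333 10.361983490240435
```

View pics/v5.png

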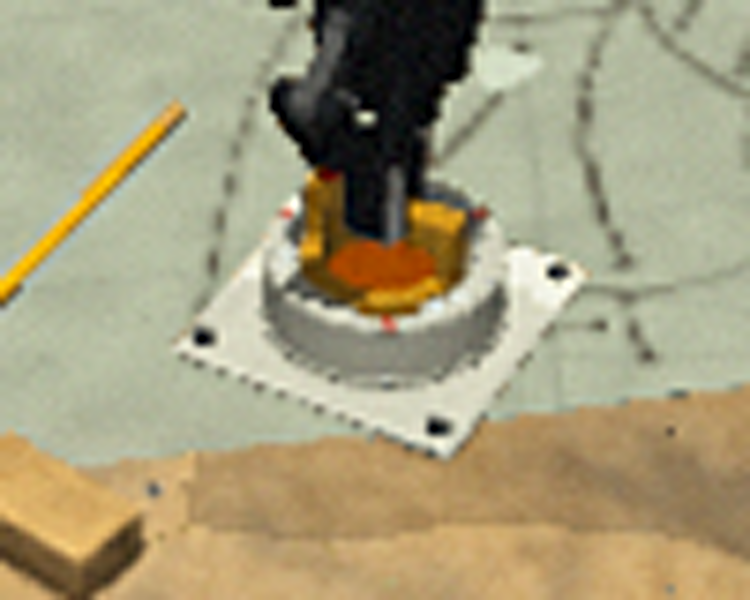

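Ring down on the glass with its pins in the gaps, underside about 20.5 mm. Next I loosen the grip to use it as a key and turn clockwise, watching the moment.

```bash
cat > turn.py <<'E'
from h import *
def meas(n=12):
    L=[]
    for _ in range(n):
        r.hold(.01);o=r.observe();L.append([*o['force'],*o['moment'],o['joint_torque'][6]])
    return np.mean(L,0),np.std(L,0)
def to(d,z): r.move_straight([570.2,31.3,z],Rd(np.deg2rad(d)),feed=60)
E
python3 - <<'E'
from turn import *
r.command_gripper(13.5);z=r.observe()['ee_pos'][2]+1
to(60,z);m,s=meas(15);print(np.round(m,3),np.round(s,3),r.observe()['gripper_width'],r.observe()['time'])
np.save('m0.npy',np.r_[m,z])
for d in(50,40,30,22):
    to(d,z);a,s=meas(6);print(d,np.round(a-m,3),round(r.observe()['time'],2),r.observe()['gripper_width'])
    if abs(a[5]-m[5])>.12:break
E
```

```text
[-0.067  0.075  0.013  0.     0.002 -0.005 -0.   ] [0.466 0.397 0.471 0.032 0.027 0.024 0.   ] 13.67353089455082 30.775
50 [ 0.067 -0.586 -0.418 -0.001 -0.003  0.008 -0.508] 31.15 13.338873115601142
40 [ 0.176 -0.219 -0.017 -0.008 -0.011  0.007 -0.458] 31.52 13.122065564741385
30 [ 0.222 -0.221 -0.094 -0.016 -0.013  0.01  -0.444] 31.9 13.455946128516814
22 [-0.403 -0.08   0.179 -0.007  0.008  0.    -0.477] 32.24 13.576398661366763
```

Run:
```python
from turn import *
M=np.load('m0.npy');z=M[7];d=22.
while d>-25:
    d-=3 if not('a' in globals()) or v<.05 else (2 if v<.2 else 1)
    to(d,z);a,s=meas(12);a=a-M[:7];v=abs(a[5])
    print(d,np.round(a[:6],3),round(r.observe()['time'],2))
    if v>.3:break
```

```text
19.0 [-0.198 -0.178 -0.217 -0.002  0.003  0.003] 32.59
16.0 [ 0.06   0.092 -0.058 -0.006  0.002 -0.002] 32.94
13.0 [-0.086 -0.097  0.046  0.011  0.009 -0.   ] 33.29
10.0 [-0.015 -0.026  0.107 -0.005  0.012  0.012] 33.64
7.0 [ 0.067 -0.008 -0.172  0.001  0.02   0.007] 33.99
4.0 [-0.205 -0.253 -0.168 -0.064  0.05   0.005] 34.34
1.0 [-0.246 -0.87  -1.04  -0.185  0.073  0.022] 34.69
-2.0 [-0.708 -1.153 -2.533 -0.209  0.12   0.033] 35.04
-5.0 [-0.67  -0.884 -4.723 -0.187  0.14   0.065] 35.39
-7.0 [-0.615 -0.799 -6.808 -0.165  0.162  0.174] 35.74
-9.0 [-1.103 -0.802 -8.925 -0.192  0.202  0.223] 36.09
-10.0 [ -1.229  -1.374 -10.102  -0.24    0.306   0.355] 36.44
```

The pads are carrying part of the ring's load, with Fz at -10 N. I'll back the key off to let the ring settle, then go on turning while following the ramp down by 0.09 mm/deg and servoing Fz to zero.

Run:
```python
from turn import *
M=np.load('m0.npy');z=M[7]
def show(d):
    a,s=meas(12);a=a-M[:7];print(d,round(z-M[7],2),np.round(a[:6],3),round(r.observe()['time'],2));return a
d=-10.
for d in(-7.,-3.,1.): to(d,z);a=show(d)
z-=1.0
to(1,z);show(d)
while d>-20:
    d-=2 if abs(a[5])<.08 else 1
    z-=.09*(2 if abs(a[5])<.08 else 1)+np.clip(-a[2]*.05,-.15,.15)*(d<-3)
    to(d,z);a=show(d)
    if abs(a[5])>.27 or abs(a[2])>6:break
np.save('z.npy',[z,d])
```

```text
-7.0 0.0 [-2.506 -0.167 -1.871 -0.034  0.544  0.027] 36.79
-3.0 0.0 [ 0.043 -0.016 -0.052  0.003  0.006  0.008] 37.14
1.0 0.0 [-0.511  0.319  0.101  0.108  0.141 -0.004] 37.49
1.0 -1.0 [-0.413  0.039 -0.184  0.036  0.111  0.001] 37.84
-1.0 -1.18 [ 0.09  -0.428 -0.085  0.004 -0.015  0.01 ] 38.19
-3.0 -1.36 [ 0.142 -0.097  0.019 -0.005 -0.007  0.001] 38.54
-5.0 -1.54 [ 0.002 -0.192 -0.117 -0.011  0.007  0.037] 38.89
-7.0 -1.72 [-0.712 -0.735  1.377 -0.123  0.236  0.026] 39.24
-9.0 -1.84 [-1.288 -1.201  2.35  -0.202  0.327  0.131] 39.59
-10.0 -1.81 [-1.459 -1.36   1.944 -0.29   0.29   0.181] 39.94
-11.0 -1.8 [-1.102 -1.64   1.129 -0.362  0.255  0.204] 40.29
-12.0 -1.83 [-1.235 -1.599  0.427 -0.382  0.207  0.224] 40.64
-13.0 -1.9 [-0.921 -1.361  0.25  -0.267  0.199  0.221] 40.99
-14.0 -1.98 [-1.003 -0.883  0.884 -0.182  0.203  0.241] 41.34
-15.0 -2.03 [-0.989 -0.767  0.858 -0.123  0.23   0.269] 41.69
-16.0 -2.07 [-0.967 -0.836  0.955 -0.15   0.254  0.27 ] 42.04
```

Run:
```python
from turn import *
M=np.load('m0.npy');z,d=np.load('z.npy')
a,s=meas(12);a=a-M[:7];print(a.round(3))
while d>-28 and a[5]<.35:
    k=1 if a[5]<.32 else .5
    d-=k;z-=.09*k+np.clip(-a[2]*.05,-.15,.15)
    to(d,z);a,s=meas(20);a=a-M[:7];print(d,round(z-M[7],2),np.round(a[:6],3),round(r.observe()['time'],2))
    if abs(a[2])>6:break
np.save('z.npy',[z,d])
```

```text
[-1.223 -0.902  1.044 -0.159  0.255  0.302 -0.288]
-17.0 -2.11 [-1.237 -1.049  0.887 -0.186  0.258  0.312] 42.56
-18.0 -2.16 [-1.074 -1.382  0.523 -0.264  0.253  0.342] 42.98
-18.5 -2.18 [-1.104 -1.818  0.437 -0.312  0.249  0.391] 43.39
```

The moment is 0.39 N m with almost no vertical load, so it is snug. Next I release and retreat.

Run:
```python
from turn import *
z,d=np.load('z.npy')
to(d+4,z);r.command_gripper(24)
print(np.round(meas(8)[0],3))
r.move_straight([570.2,31.3,z+50],feed=80)
r.move_straight([470,220,z+150],feed=200);print(r.observe()['time'])
for n,b in(('side',(180,210)),('top',(150,181))):
    im,_=r.read_camera(n);cv2.imwrite(f'pics/{n}5.png',im)
    v=cv2.resize(im[b[0]:b[0]+80,b[1]:b[1]+100],(400,320),interpolation=cv2.INTER_CUBIC)
    L=np.hstack([L,v]) if n=='top' else v
cv2.imwrite('pics/v6.png',L)
```

```text
[-0.046 -0.157  0.222  0.017  0.005  0.016 -0.03 ]
46.0833
```

View pics/v6.png

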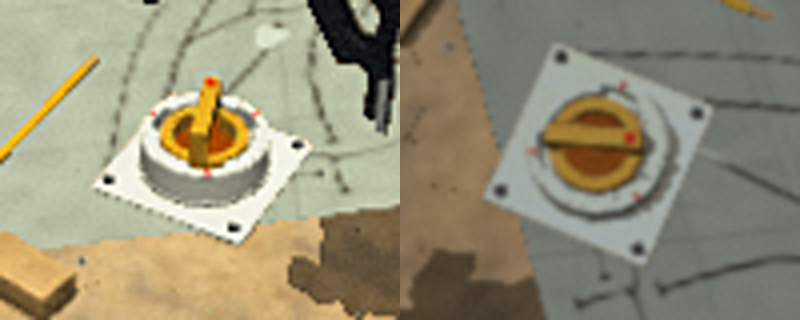

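Both views show the ring sitting level in the cell, turned about 70°, with the glass intact under it and the robot clear.

```bash
python3 -c "
from plant import r
print(r.job_done())"
```

```text
the job is handed in; nothing more can be done
None
```

Job handed in at about 46 s: the amber glass is on the cushion, and the brass ring is turned clockwise to about 0.39 N m, inside the snug range but near its upper end; no verdict came back.

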